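Tuck the blank carrier's cover flap under its lip

TASK

Close the small wooden carrier so that the plaster blanks in it cannot fall out: fold its metal flap over them, then, pressing it down against its spring, push it along until its edge is tucked fully home under the metal lip at the other end. Do it with the fingertips only, pushing and pressing; pick nothing up, leave the two blanks lying in the carrier and do not disturb the things that lie round it. The flap must stay tucked by itself when you let go.

Things in the scene. Friction and masses are not known exactly. Their poses are not given: they have to be found in the camera images.
- carrier: Open wooden tray, fixed to the bench. Origin: underside; +x runs from hinge end (x -98 mm) to lip end (+75), y across (118 mm wide), z up. Walls 28 mm high; at the hinge end slotted steel cheeks, 42 mm high, |y| 50 to 56 mm, x -98 to -34. Aluminium lip over the +x end: underside at z 38 mm, x +48 to +70; its mouth flares up 45 degrees to a tip at x +38, z 48 mm.
- flap (a joint): Aluminium flap's angle about its hinge rod, rad: 0 = folded flat over the tray, 1.57 = upright, more = leaning back; stop 2.2. Plate 3 mm thick, 90 mm wide, 115 mm from rod axis to free edge. Weak spring and friction: stays where it starts (1.75 to 2.15), folds with 1 to 2 N at the edge, springs up from flat unless the lip holds it.
- runner (a joint): Hinge rod's place in its slots, m: 0 = back (rod axis at carrier x -80, z 31.5 mm), 0.030 = fully home at its stop (x -50 mm). Friction about 6 N; the flap moves with it. Starts at 0 to 0.003. With it back and the flap down, the edge is 10 to 13 mm short of the lip; fully home, 17 mm under it. Pushed forward before the flap is down, the flap lands on the lip.
- flap_edge (a point): Middle of the flap's free edge, half-way through its 3 mm thickness; axes of the flap (x from the hinge to the free edge, z out of the face that is uppermost when folded).
- ridge (a point): Foot of the push ridge, mid-length, on the flap's outer face (uppermost when folded, then 33 mm above the bench), 83 mm from the rod axis. A straight bar along y, 64 mm long, 6 mm wide, 6.5 mm high, to push against from the hinge side; the face between hinge and ridge is smooth. Axes as flap_edge.
- lip (a point): Middle of the lip's inner lower corner, at carrier x = +48 mm, z = +38 mm (its underside); axes of the carrier.
- blank_1_mid (a point): Centre of a cream plaster blank, 40x55x16 mm, loose, lying in the carrier near the lip.
- blank_3_mid (a point): Centre of a cream plaster blank, 30x60x14 mm, loose, lying in the carrier near the hinge end.
- square_blank_mid (a point): Centre of a square plaster blank, 48x48x20 mm, loose on the bench beside the carrier (its +y side): leave alone.
- loop_tool_mid (a point): Centre of a wooden-handled loop tool, 154 mm long, 9 mm high, loose on the bench beside the carrier (its -y side), along it: leave alone.
- pin_tin_mid (a point): Centre of a round tin, 57 mm across, 72 mm high, loose, standing on the bench beyond the lip end of the carrier: leave alone.
Not all that is in view belongs to the job. There is more than one size of the carrier; the one meant has the size given above.

How it is judged (in metres and radians):
At the end, for the whole second after the job is handed in: The flap lies folded over the tray (joint under 0.1 rad), at rest, with its free edge at least 10 mm under the lip (17 mm is fully home) and lower than the lip's underside; both blanks lie in the carrier; the square blank, loop tool and tin are within 30 mm of where they stood (x of flap_edge in the frame of carrier above 0.058 m and z of flap_edge in the frame of carrier below 0.04 m and value of joint flap below 0.1 rad and velocity of joint flap between -0.05 and 0.05 rad/s and z of each of blank_1_mid, blank_3_mid in the frame of carrier below 0.022 m and horizontal distance between each of blank_1_mid, blank_3_mid and carrier below 0.065 m and distance of each of square_blank_mid, loop_tool_mid, pin_tin_mid from where it was at the start of the episode below 0.03 m); the robot touches nothing.
It fails at once if a blank in the carrier is lifted (by more than about 12 mm) (z of any of blank_1_mid, blank_3_mid in the frame of carrier above 0.025 m).
It fails at once if the square blank, loop tool or tin is pushed more than 30 mm (distance of any of square_blank_mid, loop_tool_mid, pin_tin_mid from where it was at the start of the episode above 0.03 m).
It fails at once if the square blank, loop tool or tin is picked up (more than 12 mm) (height (world z) of square_blank_mid above 0.022 m or height (world z) of loop_tool_mid above 0.0165 m or height (world z) of pin_tin_mid above 0.048 m).
It also fails if it takes over 42 s, if anything falls off the work surface, if the arm or the gripper's body presses on something with over 40 N, if the wrist force passes 120 N, or if a joint passes its speed limit or range.

ROBOT

A 6-joint arm with a two-finger parallel gripper is mounted at the origin on a cart in front of the work surface, level with it; the furniture and walls round the work are solid. World frame = base frame: x ahead of the robot, y to its left, z up, the work surface at z = 0. Lengths are in m, angles in degrees, forces in N, time in s.
With the tool pointing down it reaches from about 0.35 to 0.925 m from the base axis. Payload 6.4 kg.
Tool frame: the origin (TCP) lies on the centre line of the jaws, within the pads' length; the fingertips stand 25 mm ahead of it and the grasp point (between the pads) lies 6 mm ahead of it (tips_ahead is the distance from the TCP to the fingertips, in m); z points along the fingers, y is the direction in which the jaws open and shut (so a half turn about z gives the same grasp; the last joint's range is limited). The gripper opens to 85 mm and grips with 20 to 120 N. Pads are 22 mm wide; open, the fingers measure 114 mm over their backs; the gripper's body (76 mm by 85 mm) begins 54 mm behind the grasp point. The pads swing forward as they close: fully open they stand 13 mm farther back than shut.
Start: joints at [65.483, 14.043, 89.255, -0, 76.702, -9.975], TCP at [0.163, 0.629, 0.256] pointing down, gripper open.
Joint ranges: [-179.41, 179.41], [-58.25, 129.5], [7.25, 145.43], [-54.29, 234.29], [11.92, 165.04], [-157.13, 157.13]. Speed limits (degrees/s): [147.25, 147.25, 180, 180, 180, 180].

INTERFACE

Orientations are given as [roll, pitch, yaw] about the fixed x, y, z axes, in that order (R = Rz(yaw) Ry(pitch) Rx(roll)).
In Python, from plant import move_ptp, line_to, movej, open_jaws, grab, dwell, ik, sense, read_camera, get_calibration, MotionError, finish_job, tips_ahead gives the robot as it stands. Calls block until the motion is done:
- move_ptp(position, orientation): joint-space move of the TCP to a pose.
- line_to(position, rot=None, velocity=0.15, max_force=None): straight line of the TCP; rot=None keeps the orientation; velocity is the mean speed in m/s. With max_force (N) it stops when the force on the tool has changed by that much, and returns True; else False.
- movej(angles): joint-space move.
- open_jaws() and grab(grip_force=None): open the fingers fully, or close them until they stop; grip_force is the grip in N (None keeps the last).
- dwell(seconds).
- ik(position, orientation): joint angles nearest the present ones, or None.
- sense(): the state.
- read_camera(name): name is "side" or "top" or "wrist"; returns the picture (400x640x3 uint8, red, green, blue); there is no depth.
- get_calibration(name): a dict with "K" (3x3 intrinsics, pixels), "eye" and "orientation" of the camera in the world. Camera axes: x right, y down, z forward; pixel columns grow to the right and rows downward; lengths in m; the calibration is good to about 2 mm. A picture is of the moment at which its call begins: read the wrist's pose just before it. get_calibration takes no time and is no camera call; for the wrist camera it gives the pose at the moment of the call.
A pose or a line that the arm cannot do raises MotionError and nothing moves.
- finish_job(): hands the job in, once; it reports no verdict.
The state is a dict: "clock": time; "qpos": joint angles; "joint_vel": joint speeds; "joint_efforts": joint torques, N m; "eef_pos": TCP position; "orientation": TCP orientation; "ft_force": force on the tool from outside, world axes, zero at the start; "wrist_torque": the same for the moment, N m; "grip_width": finger opening in m.
Only numpy, scipy, OpenCV 4.12 (cv2) and the standard library are available. Lean on these libraries where they do the work, as an engineer would, in place of code of your own. Each camera call takes 0.05 s, during which the arm holds its last target.

## Working session

There is one attempt and no reset: what is moved stays moved. The work goes in short steps, each a Python script; the robot and the scene stay as the last script left them, time stands still between calls to the robot, and variables do not carry over. Pictures are saved under pics/ and viewed, and the job is handed in when it is done.

```bash
ls; mkdir -p pics; python3 - <<'E'
from plant import *
import cv2
print(tips_ahead)
for n in ("side","top","wrist"):
    im=read_camera(n); cv2.imwrite(f"pics/{n}0.png",im[:,:,::-1]); c=get_calibration(n); print(n,c)
s=sense();print(s)
E
```

```text
pics
0.025
side {'K': array([[396.59869025,   0.        , 320.06505838],
       [  0.        , 396.59869025, 200.58418624],
       [  0.        ,   0.        ,   1.        ]]), 'eye': array([0.30526846, 0.70218529, 0.60057908]), 'orientation': array([-125.11968844,   -0.29836715, -157.88034462])}
top {'K': array([[475.2948636 ,   0.        , 318.77804057],
       [  0.        , 475.2948636 , 191.55201316],
       [  0.        ,   0.        ,   1.        ]]), 'eye': array([ 0.47219552, -0.00392087,  1.21571191]), 'orientation': array([-175.07094405,   -0.34003905,  -90.94200674])}
wrist {'K': array([[321.87216907,   0.        , 320.37194551],
       [  0.        , 321.87216907, 205.70132168],
       [  0.        ,   0.        ,   1.        ]]), 'eye': array([0.09156532, 0.64846529, 0.37436686]), 'orientation': array([1.63009300e+02, 9.22087149e-02, 7.54030450e+01])}
{'clock': 0.15, 'qpos': array([ 6.54838740e+01,  1.40771084e+01,  8.93116614e+01, -6.51018277e-04,
        7.67030658e+01, -9.97557362e+00]), 'joint_vel': array([ 0.04869163, -0.1836292 , -0.22435067, -0.06329995,  0.02409085,
       -0.01067428]), 'joint_efforts': array([-4.36407827e-04, -4.29986715e+01, -3.26550865e+01, -1.67723874e-04,
        3.50909359e-03, -1.81555481e-05]), 'eef_pos': array([0.16301815, 0.62879636, 0.25538287]), 'orientation': array([-1.79909443e+02, -1.52847662e-02,  1.65459586e+02]), 'ft_force': array([ 0.59721681, -0.45389295,  0.17914328]), 'wrist_torque': array([-0.02952605,  0.01099529, -0.04221371]), 'grip_width': 0.08550315283708486}
```

View pics/side0.png

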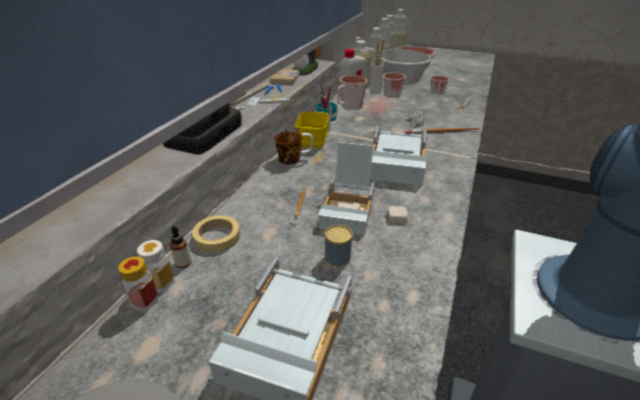

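View pics/top0.png

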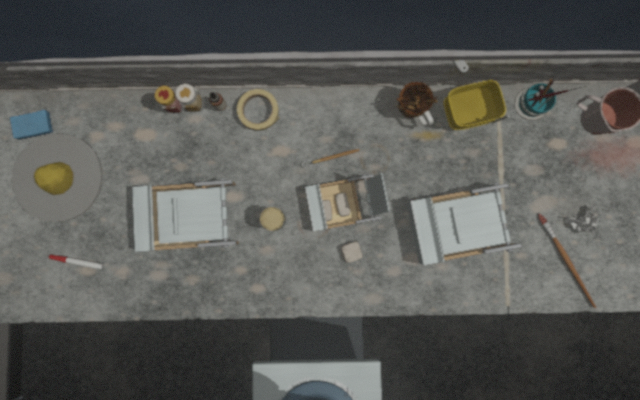

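View pics/wrist0.png

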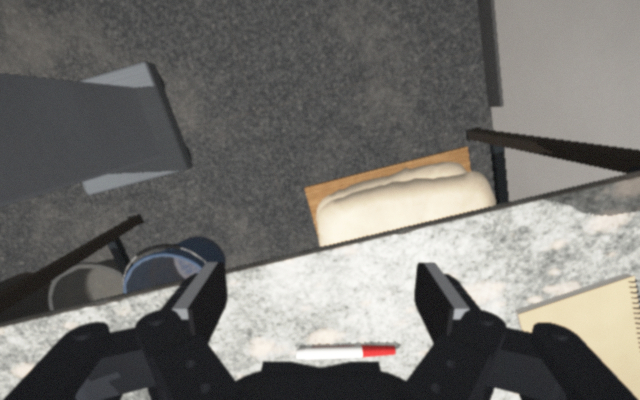

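The middle carrier, with its flap standing open, is the one meant: top view around (345,203), with the lip to image left, the tin at (271,218), the square blank at (351,251) and the loop tool at (335,156). Next I'll enlarge that area and project pixels to the bench.

```bash
cat > h.py <<'E'
import numpy as np, cv2
from scipy.spatial.transform import Rotation as R
from plant import get_calibration
def Rm(o): return R.from_euler('xyz',o,degrees=True).as_matrix()
def ray(c,u,v):
    d=Rm(c['orientation'])@np.linalg.inv(c['K'])@np.array([u,v,1.]); return np.array(c['eye']),d
def onz(c,u,v,z):
    e,d=ray(c,u,v); return e+d*(z-e[2])/d[2]
def proj(c,P):
    P=np.atleast_2d(P); q=(P-c['eye'])@Rm(c['orientation']); p=q@c['K'].T; return p[:,:2]/p[:,2:]
E
python3 - <<'E'
import cv2
a=cv2.imread('pics/top0.png'); 
b=cv2.resize(a[140:270,255:405],None,fx=5,fy=4.5,interpolation=cv2.INTER_CUBIC) if 0 else cv2.resize(a[150:265,255:400],None,fx=5,fy=5,interpolation=cv2.INTER_CUBIC)
cv2.imwrite('pics/topc.png',b)
a=cv2.imread('pics/side0.png')
cv2.imwrite('pics/sidec.png',cv2.resize(a[135:275,280:420],None,fx=4,fy=4,interpolation=cv2.INTER_CUBIC))
E
```

```text
(no output)
```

View pics/topc.png

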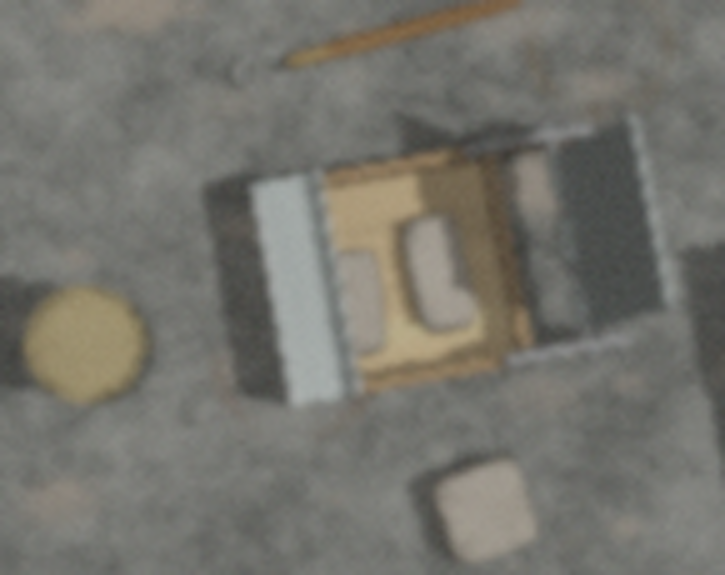

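View pics/sidec.png

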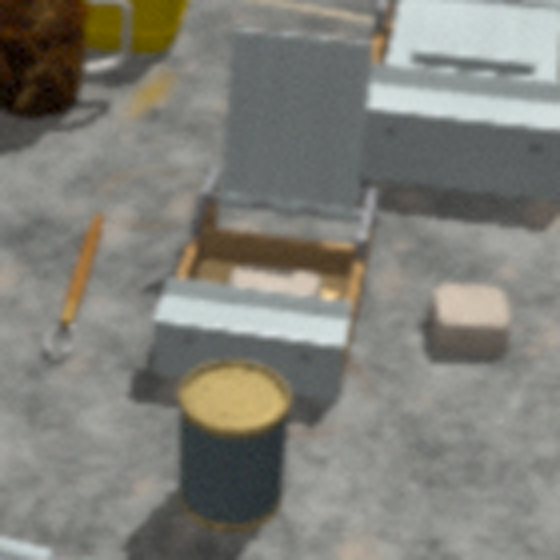

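```bash
python3 - <<'E'
from h import *
from plant import ik
c=get_calibration('top')
f=lambda u,v:(255+u/5,150+v/5)
for nm,u,v,z in [('lip L top',250,185,.041),('lip L bot',290,403,.041),('lip tip top',325,175,.048),('lip tip bot',355,390,.048),('lipend foot t',207,185,0),('lipend foot b',240,395,0),('flap edge t',630,118,.137),('flap edge b',672,305,.137),('tin',85,345,.072),('sq',487,510,.02)]:
    print(nm,onz(c,*f(u,v),z).round(4))
E
```

```text
lip L top [0.5853 0.0215 0.041 ]
lip L bot [0.4771 0.0033 0.041 ]
lip tip top [ 0.589  -0.0158  0.048 ]
lip tip bot [ 0.4829 -0.0287  0.048 ]
lipend foot t [0.5896 0.0444 0.    ]
lipend foot b [0.4817 0.0289 0.    ]
flap edge t [ 0.604  -0.1548  0.137 ]
flap edge b [ 0.5182 -0.1716  0.137 ]
tin [0.5063 0.1011 0.072 ]
sq [ 0.4223 -0.0942  0.02  ]
```

```bash
python3 - <<'E'
from h import *
from plant import *
xc=np.array([-0.155,0.988,0]); o=np.array([0.543,-0.062,0])
for yaw in (-81,99):
    for xx,z in ((-.14,.25),(-.14,.1),(.06,.28),(0,.058)):
        print(yaw,xx,ik(o+xc*xx+[0,0,z],[180,0,yaw]))
p=o+xc*.06+[0,0,.29]
yaw=-81
E
```

```text
-81 -0.14 [-3.03631447e+01  7.65237169e+00  9.72616268e+01 -2.54444375e-14
  7.50860015e+01  1.40636855e+02]
-81 -0.14 [-3.03631447e+01  1.80742168e+01  1.02132337e+02 -2.54444375e-14
  5.97934467e+01  1.40636855e+02]
-81 0.06 None
-81 0 [-1.84035232e+01  1.59591257e+01  1.10317720e+02 -2.54444375e-14
  5.37231538e+01  1.52596477e+02]
99 -0.14 [-30.36314475   7.65237169  97.26162679   0.          75.08600152
 -39.36314475]
99 -0.14 [-30.36314475  18.07421676 102.13233652   0.          59.79344672
 -39.36314475]
99 0.06 [-12.47163065  -2.82890379 104.88961798   0.          77.93928581
 -21.47163065]
99 0 [-18.40352316  15.95912574 110.3177205    0.          53.72315376
 -27.40352316]
```

```bash
python3 - <<'E'
from h import *
from plant import *
xc=np.array([-0.155,0.988,0]); o=np.array([0.543,-0.062,0])
grab(20)
move_ptp(o+xc*-.02+[0,0,.31],[180,0,99])
s=sense();print(s['clock'],s['eef_pos'],s['orientation'],s['grip_width'],s['ft_force'])
c=get_calibration('wrist');print(c)
im=read_camera('wrist');cv2.imwrite('pics/w1.png',im[:,:,::-1])
np.save('w1.npy',c,allow_pickle=True)
E
```

```text
3.7667 [ 0.54617269 -0.08111176  0.3099011 ] [-1.79994042e+02 -1.25313897e-02  9.90605417e+01] -0.0003119529934083475 [ 0.94930342 -0.45133102 -0.38127736]
{'K': array([[321.87216907,   0.        , 320.37194551],
       [  0.        , 321.87216907, 205.70132168],
       [  0.        ,   0.        ,   1.        ]]), 'eye': array([ 0.53524794, -0.00659916,  0.42887477]), 'orientation': array([1.62977456e+02, 3.69762105e-02, 9.00658227e+00])}
```

View pics/w1.png

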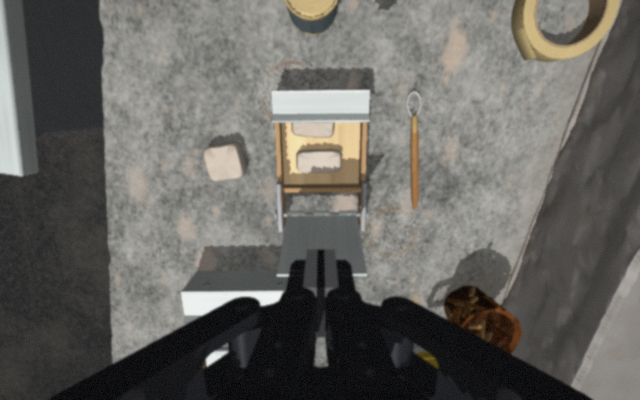

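```bash
python3 - <<'E'
import cv2
a=cv2.imread('pics/w1.png')
cv2.imwrite('pics/w1c.png',cv2.resize(a[80:290,255:395],None,fx=5,fy=5,interpolation=cv2.INTER_CUBIC)[:600])
cv2.imwrite('pics/w1d.png',cv2.resize(a[190:290,240:395],None,fx=5,fy=5,interpolation=cv2.INTER_CUBIC))
E
```

```text
(no output)
```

View pics/w1c.png

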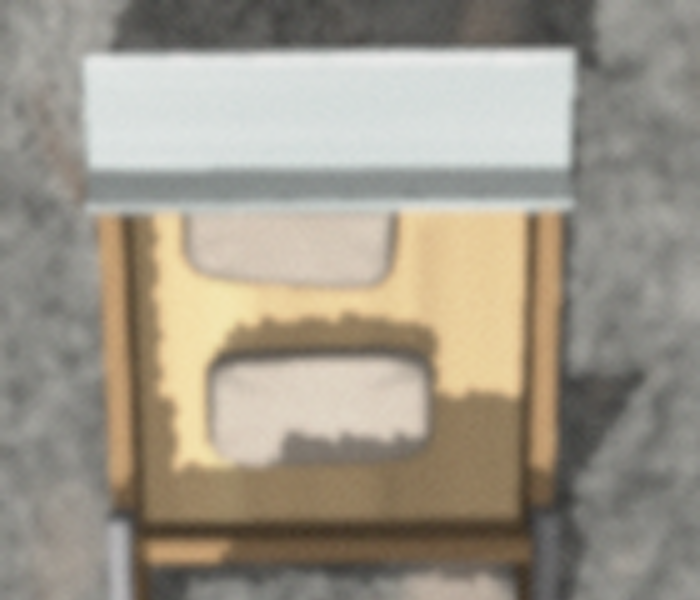

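View pics/w1d.png

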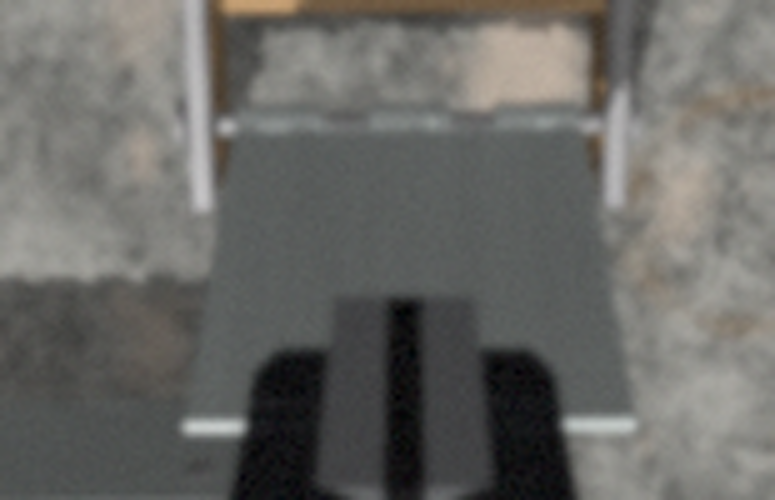

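```bash
cat > fit.py <<'E'
from h import *
from scipy.optimize import least_squares
c=np.load('w1.npy',allow_pickle=True).item(); ct=get_calibration('top')
A=lambda u,v:(255+u/5,80+v/5)
B=lambda u,v:(240+u/5,190+v/5)
T=lambda u,v:(255+u/5,150+v/5)
obs=[]
def model(p):
    x,y,yaw,run,th=p
    ed=lambda s:[-.080+run+.115*np.cos(th),s*.045,.0315+.115*np.sin(th)]
    C=[(c,A(88,210),[.038,.059,.048]),(c,A(573,210),[.038,-.059,.048]),
       (c,B(203,210),[-.098,.053,.042]),(c,B(616,207),[-.098,-.053,.042]),
       (c,A(122,517),[-.034,.053,.042]),(c,A(545,517),[-.034,-.053,.042]),
       (c,B(228,127),[-.080+run,.050,.0315]),(c,B(592,127),[-.080+run,-.050,.0315]),
       (c,B(183,428),ed(1)),(c,B(635,425),ed(-1))]
    Rz=R.from_euler('z',yaw).as_matrix(); r=[]
    for cc,uv,P in C: r.append(proj(cc,Rz@np.array(P)+[x,y,0])[0]-uv)
    return np.array(r)
if __name__=='__main__':
    s=least_squares(lambda p:model(p).ravel(),[.543,-.062,np.radians(99),.001,1.9],x_scale=[.01,.01,.02,.003,.1],loss='soft_l1')
    p=s.x;print(p,np.degrees(p[2]));print(model(p).round(2))
    np.save('fit.npy',p)
E
python3 fit.py
```

```text
[ 5.45004459e-01 -6.08899110e-02  1.73099268e+00  2.36839175e-04
  1.78598734e+00] 99.17857484529169
[[-2.55  0.95]
 [ 3.33  0.63]
 [-0.05 -0.44]
 [-0.39 -0.05]
 [-0.89 -0.35]
 [ 0.67 -0.59]
 [-2.34  0.13]
 [ 1.6  -0.08]
 [ 0.06 -0.18]
 [ 0.4   0.21]]
```

```bash
cat > m.py <<'E'
from h import *
from plant import *
p=np.load('fit.npy'); O=np.array([p[0],p[1],0]); Rz=R.from_euler('z',p[2]).as_matrix()
RPY=[180,0,float(np.degrees(p[2]))]; HW=.011
def W(xf,zt,y=0.):  # front-bottom corner of the shut fingers in carrier frame -> TCP world
    return O+Rz@np.array([xf-HW,y,zt+.025])
def st(t=''):
    s=sense(); q=Rz.T@(s['eef_pos']-O); print(t,'clk %.2f'%s['clock'],'corner x,y,z mm',((q+[HW,0,-.025])*1e3).round(1),'F',(Rz.T@s['ft_force']).round(1)); return s
E
python3 - <<'E'
from m import *
move_ptp(W(-.140,.17),RPY); st('above')
print(line_to(W(-.140,.095),velocity=.12,max_force=12)); st('behind')
for x in (-.115,-.100,-.088):
    r=line_to(W(x,.095),velocity=.08,max_force=15); st(str(r))
    if r: break
im=read_camera('side');cv2.imwrite('pics/s2.png',im[:,:,::-1])
im=read_camera('wrist');cv2.imwrite('pics/w2.png',im[:,:,::-1])
a=cv2.resize(im[:,:,::-1],(400,250)); b=cv2.resize(read_camera('side')[120:270,270:430,::-1],None,fx=2.5,fy=2.5,interpolation=cv2.INTER_CUBIC)
cv2.imwrite('pics/c2.png',np.hstack([cv2.copyMakeBorder(a,0,125,0,0,0),b]))
E
```

```text
above clk 4.54 corner x,y,z mm [-139.7   -0.6  171. ] F [-0.1 -0.   0.5]
False
behind clk 5.32 corner x,y,z mm [-140.2   -0.6   96. ] F [-0.3  0.4 -0.4]
False clk 5.78 corner x,y,z mm [-1.144e+02 -1.000e-01  9.520e+01] F [-0.8  0.3  0.9]
False clk 6.11 corner x,y,z mm [-99.5   0.   94.9] F [0.1 0.5 0. ]
False clk 6.41 corner x,y,z mm [-87.4   0.   94.9] F [ 0.  -1.   0.3]
```

View pics/c2.png

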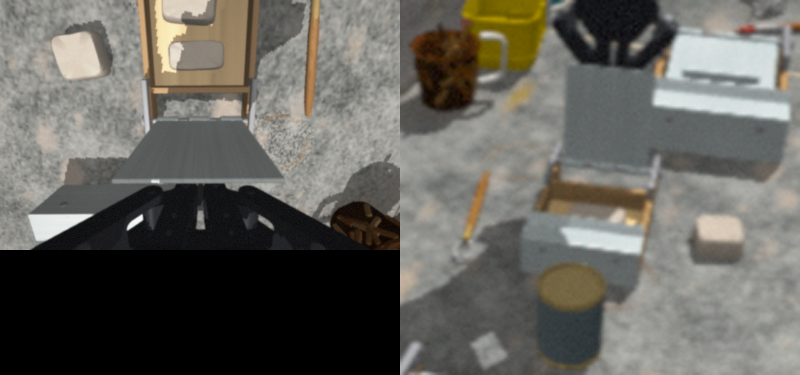

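The wrist half (left) shows the fingers standing just behind the flap edge at v≈182, and the tray is undisturbed. Next, the folding arc.

```bash
python3 - <<'E'
from m import *
H=np.array([-.080,.0315])
for ph in (85,70,55,40,28,17,8):
    a=np.radians(ph); q=H+np.array([.062*np.cos(a)-.0015*np.sin(a),.062*np.sin(a)+.0015*np.cos(a)])
    r=line_to(W(*q),velocity=.1,max_force=15); st(f'{ph} {r}')
    if r: break
im=read_camera('wrist');cv2.imwrite('pics/w3.png',im[:,:,::-1])
a=cv2.resize(im[:,:,::-1],(400,250)); b=cv2.resize(read_camera('side')[120:270,270:430,::-1],None,fx=2.5,fy=2.5,interpolation=cv2.INTER_CUBIC)
cv2.imwrite('pics/c3.png',np.hstack([cv2.copyMakeBorder(a,0,125,0,0,0),b]))
E
```

```text
85 False clk 6.83 corner x,y,z mm [-75.4   0.2  93.1] F [ 0.7  0.4 -0.3]
70 False clk 7.13 corner x,y,z mm [-59.3   0.2  89.9] F [-0.6  0.3 -0. ]
55 False clk 7.44 corner x,y,z mm [-44.8   0.3  82.6] F [-0.1  0.6 -0.5]
40 False clk 7.75 corner x,y,z mm [-32.6   0.5  71.7] F [ 0.2  0.4 -1. ]
28 False clk 8.03 corner x,y,z mm [-25.3   0.5  61.1] F [-1.   0.8  0.3]
17 False clk 8.30 corner x,y,z mm [-20.8   0.4  50.6] F [-0.2  0.6  2.3]
8 False clk 8.55 corner x,y,z mm [-18.7   0.2  41.4] F [-0.3 -0.6  1.7]
```

View pics/c3.png

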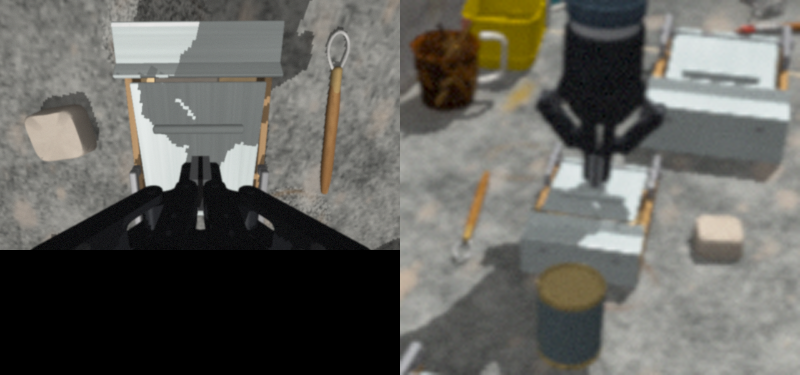

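The flap is almost flat under the fingertips. Its edge lies short of the lip, with a gap at v≈80 in the left half, and the ridge is ahead of the fingers at v≈127. Next I'll press it flat, then push.

```bash
python3 - <<'E'
from m import *
r=line_to(W(-.018,.028),velocity=.03,max_force=7); s=st(f'press {r}')
z=(Rz.T@(s['eef_pos']-O))[2]-.025
print(z)
if r:
    z-=.0005
    r=line_to(W(-.002,z),velocity=.05,max_force=25); s=st(f'slide {r}')
    im=read_camera('wrist');cv2.imwrite('pics/w4.png',im[:,:,::-1])
E
```

```text
press True clk 9.03 corner x,y,z mm [-18.3  -0.3  32.8] F [1.2 2.2 8.3]
0.03279502190862046
slide False clk 9.50 corner x,y,z mm [-1.7 -0.7 32.8] F [-0.8 -0.7  5.6]
```

View pics/w4.png

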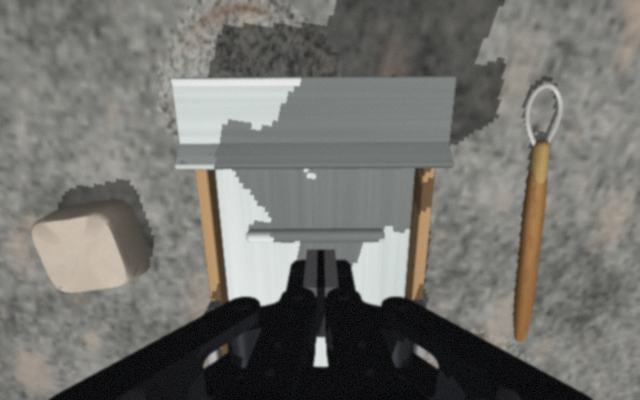

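```bash
python3 - <<'E'
from m import *
z=.0325
for x in (.010,.020,.027,.034):
    r=line_to(W(x,z),velocity=.04,max_force=25); s=st(f'{x} {r}')
    if r: break
im=read_camera('wrist');cv2.imwrite('pics/w5.png',im[:,:,::-1])
E
```

```text
0.01 False clk 10.00 corner x,y,z mm [10.1 -0.5 32.8] F [-2.8 -1.2  3.8]
0.02 False clk 10.40 corner x,y,z mm [19.9 -0.5 32.8] F [-3.2 -1.5  5.6]
0.027 False clk 10.72 corner x,y,z mm [26.9 -0.4 32.8] F [-3.1 -2.5  5. ]
0.034 False clk 11.05 corner x,y,z mm [30.2 -0.5 33. ] F [-19.4  -0.    0.6]
```

View pics/w5.png

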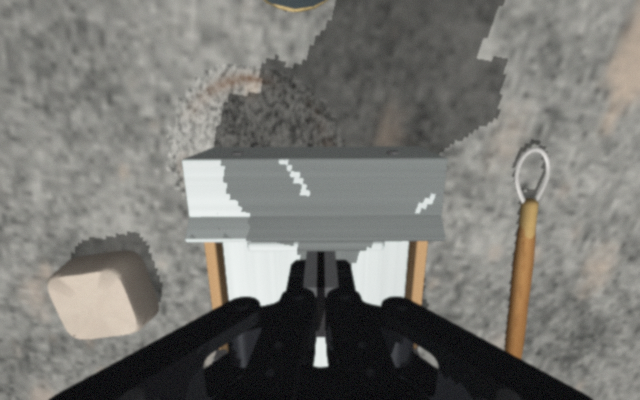

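The tips stopped at x = 30.2 mm with 19 N on them, where the runner's stop should be (30 mm). Now I'll back off, lift and look.

```bash
python3 - <<'E'
from m import *
line_to(W(.018,.0335),velocity=.05); st('back')
line_to(W(.018,.12),velocity=.12); st('up')
move_ptp(W(-.03,.25),RPY); st('view')
dwell(.3)
c=get_calibration('wrist'); im=read_camera('wrist');cv2.imwrite('pics/w6.png',im[:,:,::-1]); np.save('w6.npy',c,allow_pickle=True)
b=cv2.resize(read_camera('side')[150:270,270:430,::-1],None,fx=4,fy=4,interpolation=cv2.INTER_CUBIC); cv2.imwrite('pics/s6.png',b)
P=lambda *q:proj(c,O+Rz@np.array(q))[0].round(1)
for n,q in dict(edge_home_l=(.065,.045,.033),ridge_back=(.0,0,.0395),ridge_back_home_l=(.030,.032,.0395),ridge_back_home_r=(.030,-.032,.0395),lipL=(.038,.054,.048),lipR=(.038,-.054,.048),rodL=(-.05,.05,.0315),rodR=(-.05,-.05,.0315)).items(): print(n,P(*q))
E
```

```text
back clk 11.57 corner x,y,z mm [18.9  1.  32.8] F [0.5 0.1 5.1]
up clk 12.44 corner x,y,z mm [ 18.4   0.8 118.9] F [-0.6  0.7  0.2]
view clk 13.05 corner x,y,z mm [-30.    0.3 249.5] F [ 0.1 -0.3  0.3]
edge_home_l [277.5  77.2]
ridge_back [320.7 141.2]
ridge_back_home_l [290.3 112.3]
ridge_back_home_r [351.1 112.3]
lipL [267.8 104.3]
lipR [373.6 104.2]
rodL [277.2 184.7]
rodR [364.2 184.7]
```

View pics/w6.png

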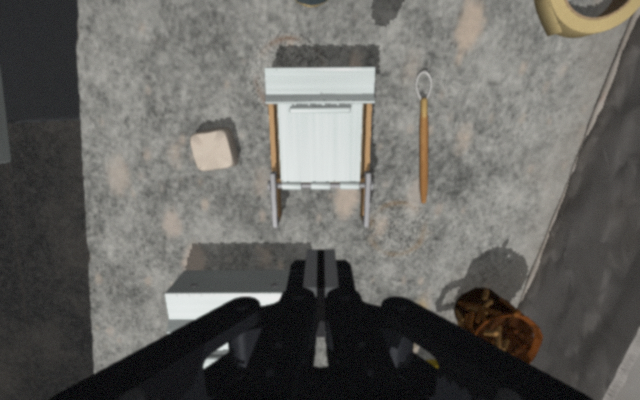

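View pics/s6.png

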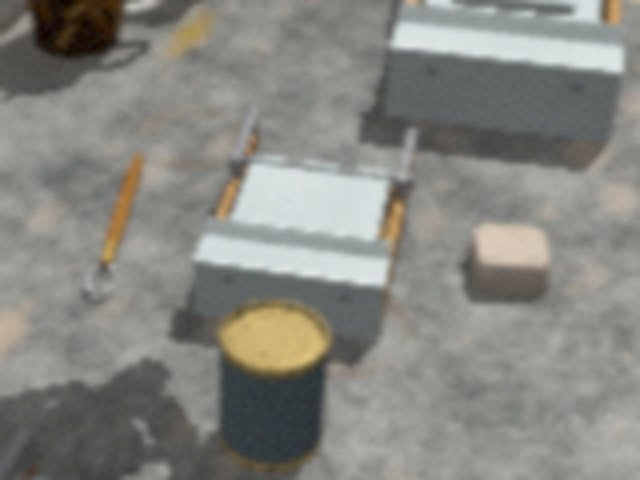

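The flap stays flat after release. The rod is at v≈186 (184.7 predicted for fully home) and the ridge's back edge at v≈111 (112.3 predicted), with the free edge out of sight under the lip. The tin, square blank and loop tool don't appear to have moved. Handing in.

```bash
python3 - <<'E'
from m import *
st(); print(finish_job())
E
```

```text
clk 13.45 corner x,y,z mm [-2.970e+01  2.000e-01  2.492e+02] F [ 0.9 -0.   0.8]
the job is handed in; nothing more can be done
None
```

The carrier is closed: the flap is folded flat, its edge is tucked under the lip, and it stayed there after I let go. I handed the job in at 13.5 s of the 42 s allowed; no verdict was reported.

**What I did:** I found the carrier in the wrist picture (yaw about 99.2°, flap at 1.79 rad, runner at about 0). With the fingers shut, I swept the flap over from behind and pressed it flat with about 8 N. I then pushed the ridge forward until the fingertips stopped at carrier x = 30.2 mm with about 19 N on them, where the runner's stop should be.

**Last checks:**
- **Tucked home:** in the picture taken after I backed off, the rod and the ridge are each within about 1.3 px (about 1 mm per px) of where they should be fully home. The free edge is hidden under the lip, so I judged it from these two.
- **Surroundings:** the tin, square blank and loop tool show no visible movement. I compared them by eye only and did not measure them.
- **Blanks:** they are under the flap and can no longer be seen. They were in the tray, undisturbed, when last seen just before the fold.
- **Force and contact:** the highest force I read was about 19 N, and the fingers were clear of everything at hand-in.

No check failed. The only mismatch was in the carrier fit: I had assumed the lip was 118 mm wide and the rod ends 50 mm off centre, and in the picture both came out a few pixels narrower. This did not affect the positions I used.

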